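# Move the push-fit filter to the blue water line

## Task

Take the white filter capsule off the orange stand's tube by pressing its yellow release ring in while you pull, and slide it onto the blue stand's tube until you feel the stop; seat it there with a steady push of 10 to 15 N for about half a second (never more than 25 N), then let go, so that it is locked with the ring sprung right out again. Never drag at the joint while it is locked, do not drop the filter, and leave the other things on the table where they are.

Things in the scene. Friction and masses are not known exactly. Their poses are not given: they have to be found in the camera images.
- filter_center (a point): middle of the white filter capsule, on its axis; the loose thing to move (about 170 g). Own +x runs along the axis, away from the stand; roll about x is free and does not matter. The capsule is 44 mm across and reaches 19.5 mm to either side of this point along x; the +x end is a flat flange 52 mm across. Fingers can pinch along x between this end and the yellow ring at the -x end.
- filter_ring (a point): centre of the yellow release ring's front face (the face towards the stand) when the ring is out, 30.5 mm to -x of the filter's middle; it does not follow the ring. Ring: 52 mm across, 6 mm thick, hole 17 mm. Ring face to far end of capsule: 50 mm out, 45 mm pressed in. A finger fits between ring and stand (36 mm or more free), above the tube.
- filter_stop (a point): stop at the bottom of the filter's bore (16 mm wide), 7.5 mm to +x of its middle, 38 mm from the ring's front face. It meets the tube's end when the filter is fully home. Jaws in the bore lock in a groove of the tube if home to within 2 mm and the ring is let out; the locked joint has 2 to 3 mm of end play and cannot be pulled off until the ring is pressed.
- ring (a joint): travel of the yellow release ring in m: 0 = out (locked), 0.005 = pressed fully in, towards the capsule (unlocked from 0.0045 on; the filter then slides freely). A spring pushes it out: 3 N when out, 9 N fully in. If the filter is short of home when let go, the jaws ride on the tube and the ring stays part way in.
- orange_stand: orange stand, fixed: white block 40 x 60 x 115 mm on a grey foot 100 x 80 x 12 mm, with one orange cap 44 x 64 mm (top 124 mm high) and one orange disc (34 mm across, 6 mm thick) on its face round the foot of a steel tube. Origin on the table under the block's centre, z up, +x the way the tube points (level).
- orange_stand_port (a point): foot of the orange stand's steel tube: on the tube's axis, in the block's face, 85 mm above the table; +x runs along the tube, which is rigid, 14 mm across and narrows to 8 mm over the last 6 mm. It stands 83 mm out of the face. At the start the filter is locked on it, its middle about 75 mm out.
- blue_stand: blue stand, fixed: white block 40 x 60 x 115 mm on a grey foot 100 x 80 x 12 mm, with one blue cap 44 x 64 mm (top 124 mm high) and one blue disc (34 mm across, 6 mm thick) on its face round the foot of a steel tube. Origin on the table under the block's centre, z up, +x the way the tube points (level).
- blue_stand_port (a point): foot of the blue stand's steel tube: on the tube's axis, in the block's face, 85 mm above the table; +x runs along the tube, which is rigid, 14 mm across and narrows to 8 mm over the last 6 mm. How far it stands out of the face is not known: 80 to 100 mm, so home must be felt as a firm stop; the filter's middle is then 72 to 93 mm out.
- grey_stand: grey stand, fixed: white block 40 x 60 x 115 mm on a grey foot 100 x 80 x 12 mm, with one grey cap 44 x 64 mm (top 124 mm high) and one grey disc (34 mm across, 6 mm thick) on its face round the foot of a steel tube. Origin on the table under the block's centre, z up, +x the way the tube points (level). Its bare tube (as on the blue stand) is not used.
- tube_rack: blue rack 90 x 130 x 26 mm with small capped tubes (36 mm high in all); a bystander. Origin under its centre
- waste_bin: blue square waste bin 160 x 180 x 205 mm; a bystander. Origin under its centre
- tissue_roll: white tissue roll standing up, 110 mm across, 100 mm high; a bystander. Origin under its centre
- phone: black telephone 150 x 72 x 9 mm lying flat; a bystander. Origin under its centre
- slide_tray: white tray of slides 120 x 200 x 16 mm; a bystander. Origin under its centre
- screw_jar: small amber jar with red cap, 36 mm across, 38 mm high; a bystander. Origin under its centre
- spanner: small spanner 140 mm long lying flat; a bystander. Origin under its middle
Not all that is in view belongs to the job. Of the things that look like the part that bears filter_center, the largest one is meant.

How it is judged:
On the way, in this order (a step that is already met when the one before it is completed fails the run):
1. the release ring is pressed in (over 4 mm) while the filter is still on the orange stand's tube (value of joint ring above 0.004 m and x of filter_center in the frame of orange_stand below 0.115 m and distance between filter_center and orange_stand below 0.16 m), for 0.05 s.
2. the filter is off the orange stand's tube ((x of filter_center in the frame of orange_stand above 0.135 m or z of filter_center in the frame of orange_stand above 0.125 m)), for 0.1 s.
3. the filter is pressed home on the blue tube: the stop in its bore (filter_c8) bears on the tube with more than 6 N (contact force between filter_c8 and blue_stand above 6 N), for 0.2 s.
At the end, for the whole second after the job is handed in: the filter sits on the blue stand's tube, fully home and locked: the stop in its bore within 5 mm of the tube's end, within 4 mm of the tube's axis, in line within 0.12 rad, the ring sprung out to within 1.5 mm, at rest (distance between filter_stop and blue_tube_end below 0.005 m and y of filter_center in the frame of blue_stand between -0.004 and 0.004 m and z of filter_center in the frame of blue_stand between 0.081 and 0.089 m and angle between the x axis of filter_center and the x axis of blue_stand, either way round below 0.12 rad and value of joint ring below 0.0015 m and linear speed of filter below 0.02 m/s); the robot touches nothing.
It fails at once if the end of the blue tube is rammed with more than 25 N (contact force between filter_c8 and blue_stand above 25 N).
It fails at once if the locked joint on the orange stand is pulled or pried with more than 50 N (contact force between filter and orange_stand above 50 N).
It fails at once if the filter is dropped (height (world z) of filter_center below 0.045 m).
It fails at once if another loose thing on the table is shoved by more than 30 mm (distance of any of tube_rack, waste_bin, tissue_roll, phone, slide_tray, screw_jar, spanner from where it was at the start of the episode above 0.03 m).
It also fails if it takes over 51 s, if anything falls off the work surface, if the arm or the gripper's body presses on something with over 40 N, if the wrist force passes 120 N, or if a joint passes its speed limit or range.

## Robot

A 7-joint arm with a two-finger parallel gripper is mounted at the origin on the work surface. World frame = base frame: x ahead of the robot, y to its left, z up, the work surface at z = 0. Lengths are in m, angles in rad, forces in N, time in s.
With the tool pointing down it reaches from about 0.35 to 0.9 m from the base axis. Payload 8.1 kg.
Tool frame: the origin (TCP) lies between the finger pads; the fingertips stand 17 mm ahead of it and the grasp point (between the pads) lies 2 mm behind it; z points along the fingers, y is the line along which they close (so a half turn about z gives the same grasp; the last joint's range is limited). The gripper opens to 92 mm and grips with 3 to 60 N. Pads are 19 mm wide; open, the fingers measure 130 mm over their backs; the gripper's body (75 mm by 190 mm) begins 47 mm behind the grasp point.
Start: joints at [1.137, 0.434, 0.025, 1.573, -0.012, 1.134, -0.075], TCP at [0.203, -0.591, 0.244] pointing down, gripper open.
Joint ranges: [-2.62, 2.62], [-0.44, 2.09], [-1.27, 1.32], [0.08, 2.57], [-1.32, 4.46], [0.12, 2], [-2.74, 2.74]. Speed limits (rad/s): [2.22, 2.22, 3.01, 3.01, 3.14, 3.14, 3.14].

## Interface

Orientations are given as a rotation vector (axis times angle).
In Python, from cell import observe, get_image, calibration, sign_off, look_for, regions_of, landmark_of gives the robot as it stands.
- The arm moves only by the tool jog_arm, never from a script. Its argument "plan" is a list of rows, each an object with "offset": the shift along the tool's x, y, z normalised to -1 to 1, where 1 is 0.15 m, a list of three; "twist": the turn, a rotation vector about the tool's x, y, z normalised to -1 to 1, where 1 is 2 pi rad, a list of three; "fingers": the gripper command: -1 is shut, 1 is fully open, values between are in proportion. In form: [{"offset": [x, y, z], "twist": [ax, ay, az], "fingers": fingers}, ...]. A call has 1 to 20 rows; each row is the pose to reach, as a shift and turn from the pose commanded when the call began, along the tool's axes at that moment, turning the shorter way round; what a row does not reach only later rows make up. A row lasts 1/8 s, in which the tool goes at most 62.5 mm and 10.7 degrees, less where a joint would pass 70% of its speed; a pose out of reach is approached as far as the arm can. A call with a number of a shift or a turn outside -1 to 1 is refused whole. A call with a gripper value outside its range is refused whole. The fingers move at their own pace and stop on an object; "newtons" is the grip in N (left out, the last holds). Time passes only in rows, so rows that repeat a pose let the fingers close. It gives the time, the measured TCP pose, the force, the opening and the grip force at its end, in the units of the state.
- observe(): the state, without advancing time (a new reading comes with each control period).
- get_image(name): name is "scene" or "top" or "wrist"; returns the picture (384x512x3 uint8, red, green, blue); there is no depth.
- calibration(name): a dict with "fov_y" (degrees; the focal length in pixels is half the picture's height over the tangent of half this angle, whatever the lens; pixels are square), "cx", "cy" (the principal point, pixels), "position" and "attitude" of the camera in the world. Camera axes: x right, y down, z forward; pixel columns grow to the right and rows downward; lengths in m; the calibration is good to about 2 mm. A picture is of the moment at which its call begins: read the wrist's pose just before it. calibration takes no time and is no camera call; for the wrist camera it gives the pose at the moment of the call.
- sign_off(): hands the job in; it is judged then, once.
Trained networks look in the newest picture that a camera, given by its name, has taken for a name from the list of things; names that differ only in an ending like _2 or _b are one class to them, and where a whole thing is asked for, a point or a joint stands for the part that bears it (a point fixed in the world has none). Each returns a list of dicts, best first, with "conf" (0 to 1); they miss things now and then, are a little off and sometimes report something else, mostly with a low value. They report only what shows in the picture. A call takes as long as a camera call. They do not tell look-alikes from the thing itself.
- look_for(thing, camera): "box" ([left, top, width, height] as shares, 0 to 1, of the picture: columns of its width, rows of its height, round what is visible of it).
- regions_of(thing, camera): "region" (384x512 bool, what is visible of it) and "box" ([left, top, width, height] as shares, 0 to 1, of the picture: columns of its width, rows of its height, round what is visible of it).
- landmark_of(thing, camera): "at" ([row, column] as shares, 0 to 1, of the picture: columns of its width, rows of its height: a listed point, or the origin of a listed thing).
The state is a dict: "clock": time; "joints": joint angles; "dq": joint speeds; "joint_efforts": joint torques, N m; "position": TCP position; "ee_rot": TCP orientation; "force": force on the tool from outside, world axes, zero at the start; "ft_torque": the same for the moment, N m; "width": opening from 0.0 (shut) to 1.0 (fully open); "gripper_force": force on a finger pad.
Only numpy, scipy, OpenCV 4.12 (cv2) and the standard library are available. Lean on these libraries where they do the work, as an engineer would, in place of code of your own. Each camera call takes 0.05 s, during which the arm holds its last target. There are 200 camera calls.

## Working session

There is one attempt and no reset: what is moved stays moved. The work goes in short steps, Python scripts to look and compute and a tool call to move; the robot and the scene stay as the last step left them, time stands still between calls to the robot, and variables do not carry over. Pictures are saved under pics/ and viewed, at most 10 in all, crops included, and the job is handed in when it is done.

Besides the shell and the picture viewer there is one more tool, called after "Request:" by a JSON object that holds its "name" and its "arguments", one argument or row to a line. jog_arm: Moves the arm, as the interface text tells. Scaled input: -1 to 1 covers 0.15 m each way for a shift and 2 pi rad each way for a turn. Its arguments: {"type":"object","properties":{"plan":{"type":"array","items":{"type":"object","properties":{"offset":{"type":"array","items":{"type":"number","minimum":-1,"maximum":1}},"twist":{"type":"array","items":{"type":"number","minimum":-1,"maximum":1}},"fingers":{"type":"number"}}}},"newtons":{"type":"number"}},"required":["plan"]}

```bash
mkdir -p pics
cat > h.py <<'E'
import numpy as np, cv2
from cell import *
from scipy.spatial.transform import Rotation as R
def cam(n):
    c=calibration(n); f=192/np.tan(np.radians(c["fov_y"])/2)
    a=np.array(c["attitude"],float)
    M=a if a.shape==(3,3) else (R.from_rotvec(a).as_matrix() if a.size==3 else R.from_quat(a).as_matrix())
    return f,c["cx"],c["cy"],np.array(c["position"]),M
def ray(n,rc):
    f,cx,cy,p,M=cam(n); return p,M@np.array([(rc[1]-cx)/f,(rc[0]-cy)/f,1.])
def onz(n,rc,z):
    p,d=ray(n,rc); return p+d*(z-p[2])/d[2]
def proj(n,X):
    f,cx,cy,p,M=cam(n); v=M.T@(np.array(X)-p); return np.array([cy+f*v[1]/v[2],cx+f*v[0]/v[2]])
def tri(obs):
    A=np.zeros((3,3));b=np.zeros(3)
    for n,rc in obs:
        p,d=ray(n,rc); d=d/np.linalg.norm(d); P=np.eye(3)-np.outer(d,d); A+=P;b+=P@p
    return np.linalg.solve(A,b)
def save(n,f):
    im=get_image(n); cv2.imwrite("pics/"+f,cv2.cvtColor(im,cv2.COLOR_RGB2BGR)); return im
E
python3 - <<'E'
from h import *
print(observe()); print({n:calibration(n) for n in("scene","top","wrist")})
a=save("scene","s1.png");b=save("top","t1.png")
Z=dict(filter_center=.085,filter_ring=.085,filter_stop=.085,orange_stand=0,orange_stand_port=.085,blue_stand=0,blue_stand_port=.085,grey_stand=0,grey_stand_port=.085)
for t,z in Z.items():
  for n in("scene","top"):
    for r in landmark_of(t,n)[:3]:
        rc=np.array(r["at"])*[384,512]; print(t,n,round(r["conf"],2),rc.round(1),onz(n,rc,z).round(4))
E
```

```text
{'clock': 0.0, 'joints': array([ 1.13741568,  0.43520834,  0.02496502,  1.57410926, -0.01161878,
        1.13397608, -0.07510364]), 'dq': array([ 8.19886916e-04,  6.48764176e-04, -7.75187591e-05,  3.79222335e-04,
       -3.86404987e-04,  6.58105235e-05,  1.16256311e-03]), 'joint_efforts': array([ 6.25297998e-04, -6.67848229e+01,  9.85170119e-01, -3.14456069e+01,
       -6.04493427e-02,  4.28140350e-02,  1.51258837e-04]), 'position': array([ 0.2027888 , -0.59067377,  0.24294924]), 'ee_rot': array([-3.09725262e+00, -5.16859731e-01,  5.88241839e-04]), 'force': array([ 1.41552052, -0.45303066,  0.17648606]), 'ft_torque': array([-0.00016527,  0.01931844,  0.01779294]), 'gripper_force': 0.0, 'width': 1.0040983277824875}
{'scene': {'fov_y': 48.1513702160072, 'cx': 254.19622279885567, 'cy': 186.82929975959584, 'position': array([ 1.4845856 , -0.01189396,  0.8604876 ]), 'attitude': array([-1.7450119 , -1.68208664,  0.73604636])}, 'top': {'fov_y': 53.76946123476511, 'cx': 258.43300312590526, 'cy': 192.6102478575321, 'position': array([0.41920978, 0.06298839, 1.42619473]), 'attitude': array([-2
[... 1702 characters left out ...]
and top 0.58 [238.1 216.5] [0.4245 0.1871 0.    ]
blue_stand_port scene 0.7 [240.7 342. ] [0.8171 0.2386 0.085 ]
blue_stand_port scene 0.62 [145.5 297.8] [0.4344 0.1783 0.085 ]
blue_stand_port scene 0.36 [166.2 295.7] [0.5337 0.1604 0.085 ]
blue_stand_port top 0.79 [230.1 217.6] [0.4522 0.1766 0.085 ]
grey_stand scene 0.95 [180.5 248.7] [0.495  0.0274 0.    ]
grey_stand top 0.59 [220.  257.5] [0.4935 0.0348 0.    ]Traceback (most recent call last):
  File "<stdin>", line 7, in <module>
ValueError: it knows: blue_stand, blue_stand_port, filter_center, filter_ring, filter_stop, grey_stand, orange_stand, orange_stand_port, phone, screw_jar, slide_tray, spanner, tissue_roll, tube_rack, waste_bin
```

View pics/s1.png

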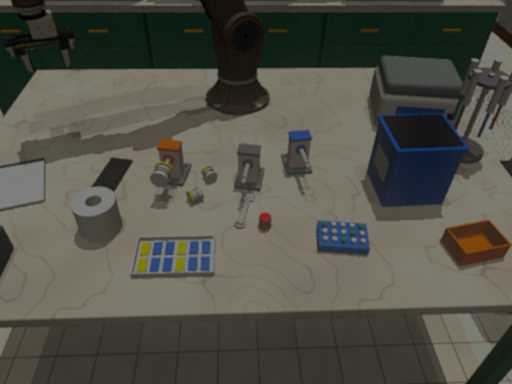

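View pics/t1.png

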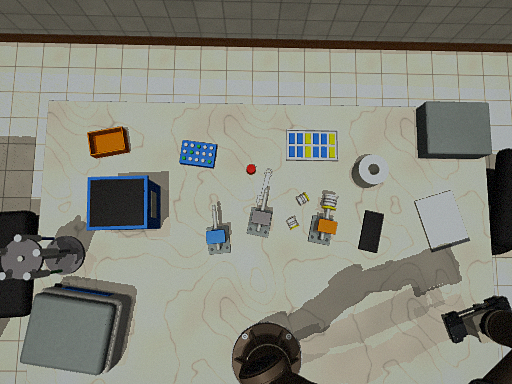

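The scene picture shows the filter on the orange stand at about (160,175), two smaller look-alikes lying at (208,172) and (194,195), and the blue stand's bare tube near (298,150). The top picture agrees: filter at (329,202), blue tube at (215,212), and both tubes point roughly along +x. I'll bring the wrist camera over the filter.

Request:
{"name": "jog_arm", "arguments": {
  "plan": [
    {"offset": [0.4, -0.22, 0], "twist": [0, 0, 0], "fingers": 0.45},
    {"offset": [0.7, -0.4, 0.0], "twist": [0, 0, 0], "fingers": 0.45},
    {"offset": [1, -0.56, 0.0], "twist": [0, 0, 0], "fingers": 0.45},
    {"offset": [1, -0.56, 0.0], "twist": [0, 0, 0], "fingers": 0.45}
  ]
}}

```text
clock: 1.4
position: [0.3215, -0.4593, 0.244]
ee_rot: [-3.096, -0.529, -0.003]
force: [-1.2, -0.4, -0.5]
width: 0.731
gripper_force: 0.0
```

Request:
{"name": "jog_arm", "arguments": {
  "plan": [
    {"offset": [0.4, -0.22, 0], "twist": [0, 0, 0], "fingers": 0.45},
    {"offset": [0.7, -0.4, 0.0], "twist": [0, 0, 0], "fingers": 0.45},
    {"offset": [1, -0.56, 0.0], "twist": [0, 0, 0], "fingers": 0.45},
    {"offset": [1, -0.56, 0.0], "twist": [0, 0, 0], "fingers": 0.45}
  ]
}}

```text
clock: 1.9
position: [0.4351, -0.3316, 0.2439]
ee_rot: [-3.096, -0.527, -0.003]
force: [-1.1, -1.1, 0.1]
width: 0.723
gripper_force: 0.0
```

Request:
{"name": "jog_arm", "arguments": {
  "plan": [
    {"offset": [0.4, -0.22, 0], "twist": [0, 0, -0.028], "fingers": 0.45},
    {"offset": [0.7, -0.4, 0.0], "twist": [0, 0, -0.056], "fingers": 0.45},
    {"offset": [0.95, -0.56, 0.0], "twist": [0, 0, -0.085], "fingers": 0.45},
    {"offset": [0.95, -0.56, 0.0], "twist": [0, 0, -0.113], "fingers": 0.45},
    {"offset": [0.95, -0.56, 0.0], "twist": [0, 0, -0.141], "fingers": 0.45},
    {"offset": [0.95, -0.56, 0.0], "twist": [0, 0, -0.17], "fingers": 0.45},
    {"offset": [0.95, -0.56, 0.0], "twist": [0, 0, -0.17], "fingers": 0.45},
    {"offset": [0.95, -0.56, 0.0], "twist": [0, 0, -0.17], "fingers": 0.45}
  ]
}}

```text
clock: 2.9
position: [0.5393, -0.2102, 0.2437]
ee_rot: [2.409, 2.016, -0.0]
force: [1.1, 1.3, -0.4]
width: 0.721
gripper_force: 0.0
```

Run:
```python
from h import *
s=observe(); print(s["clock"],s["position"],s["ee_rot"],s["width"],s["force"],s["joints"].round(2)); c=calibration("wrist"); 
print(c["position"],R.from_rotvec(c["attitude"]).as_matrix()[:,2])
im=save("wrist","w1.png")
for t in("filter_center","filter_ring","filter_stop","orange_stand_port"):
    for r in landmark_of(t,"wrist")[:3]:
        rc=np.array(r["at"])*[384,512]; print(t,round(r["conf"],2),rc.round(1),onz("wrist",rc,.085).round(4))
```

```text
2.9 [ 0.53933115 -0.21020538  0.24365473] [ 2.40946522e+00  2.01576541e+00 -4.96484128e-04] 0.7206734865015468 [ 1.08650014  1.25349022 -0.35185939] [ 0.55  0.39 -0.37  1.66  0.16  1.12 -0.04]
[ 0.55328109 -0.13094839  0.38474885] [-0.05247157 -0.29215182 -0.95493144]
filter_center 0.97 [ 76.4 197.2] [ 0.497 -0.096  0.085]
filter_center 0.83 [182.5 280.6] [ 0.5624 -0.2197  0.085 ]
filter_center 0.64 [ 97.5 273.2] [ 0.5687 -0.129   0.085 ]
filter_ring 0.97 [ 88.  184.1] [ 0.4813 -0.1041  0.085 ]
filter_ring 0.78 [108.7 289.3] [ 0.5833 -0.1426  0.085 ]
filter_ring 0.62 [182.5 254.6] [ 0.5339 -0.2144  0.085 ]
filter_stop 0.73 [ 77.3 201.7] [ 0.5011 -0.0972  0.085 ]
filter_stop 0.63 [ 91.6 270.2] [ 0.5665 -0.1224  0.085 ]
filter_stop 0.57 [178.4 287.3] [ 0.5706 -0.2159  0.085 ]
orange_stand_port 0.7 [179.4 213.6] [ 0.4896 -0.2028  0.085 ]
```

View pics/w1.png

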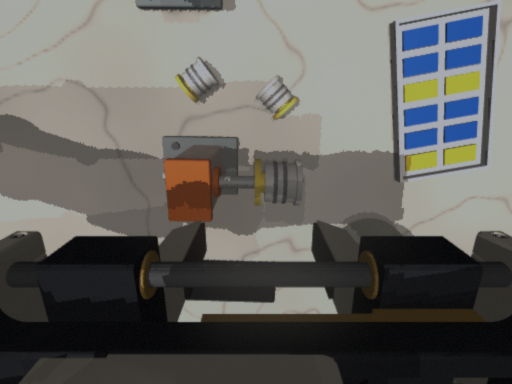

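Wrist picture: orange cap at about (190,190), tube along row 181, yellow ring at column 259, flange at column 300, with the small look-alikes well clear at (197,78) and (277,97). I'll refine the axis from an enlarged crop.

Run:
```python
from h import *
im=cv2.imread("pics/w1.png"); cv2.imwrite("pics/w1c.png",cv2.resize(im[125:230,155:312],None,fx=5,fy=5,interpolation=cv2.INTER_CUBIC))
h=cv2.cvtColor(im,cv2.COLOR_BGR2HSV)
m=((h[...,0]<14)&(h[...,1]>170)&(h[...,2]>60)).astype(np.uint8); 
for r in range(156,224,6):
    cs=np.where(m[r,150:230])[0]+150; print(r,cs.min() if len(cs) else None,cs.max() if len(cs) else None,h[r,150:222:6,2])
```

```text
156 None None [ 93 139 148 104 101  77  79  76  76  77  76  66]
162 165 208 [111 110 110 160 160 160 158 158 159 158  68  64]
168 165 209 [112 111 111 160 159 159 159 159 158 158  73  79]
174 166 216 [110 111 132 160 159 159 159 158 158 159  76  94]
180 166 217 [110 111 111 160 159 160 156 157 145 157  82 100]
186 167 217 [111 110 111 158 142  86  87  86  86  86  71  93]
192 168 215 [112 110 110  85  86  86  85  87  87  86  69  79]
198 168 210 [111 113 113  84  85  85  85  85  86  86  73  63]
204 169 209 [107 112 112  84  85  86 107  84  85  85  77  96]
210 169 210 [ 97 100 100 102 106 108 107 108 109 108  95  99]
216 170 210 [ 99 101 101  95 108 107 107 108 109 108  96  98]
222 None None [ 99 100 101 100 101  99 104  89  65  75  98  99]
```

View pics/w1c.png

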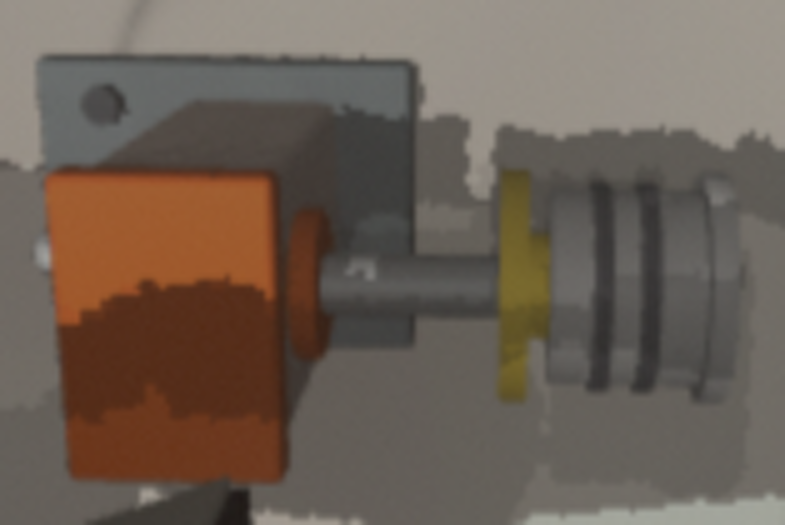

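Run:
```python
from h import *
def P(x,y,z): return onz("wrist",(125+y/5-.4,155+x/5-.4),z)
yaw=lambda a,b:np.arctan2(b[1]-a[1],b[0]-a[0])
TL,TR,BR,BL=[P(*q,.124) for q in((48,172),(275,173),(285,480),(70,478))]
print("cap",(TL+TR+BR+BL)/4,yaw(TL,TR),yaw(BL,BR),yaw(BL,TL)-np.pi/2,yaw(BR,TR)-np.pi/2,np.linalg.norm(TR-TL),np.linalg.norm(TL-BL))
a,b=P(40,58,.012),P(412,62,.012);print("foot",yaw(a,b),np.linalg.norm(a-b))
a,b=P(330,284,.085),P(495,285.5,.085);print("tube",a,b,yaw(a,b))
a,b=P(503,287,.085),P(738,287,.085);print("ring/flange",a,b,yaw(a,b),np.linalg.norm(a-b))
M=R.from_rotvec(observe()["ee_rot"]).as_matrix();print(M.round(4), "tool y yaw",np.arctan2(M[1,1],M[0,1]))
```

```text
cap [ 0.47114817 -0.2003607   0.124     ] -0.17759393795215364 -0.1832624063687557 -0.20255263741658514 -0.19308354871628897 0.04302084470801712 0.0630062703735228
foot -0.18376898362410068 0.09835702237344336
tube [ 0.49681827 -0.206357    0.085     ] [ 0.53305043 -0.21304696  0.085     ] -0.18258499191231298
ring/flange [ 0.53474949 -0.21369781  0.085     ] [ 0.58647706 -0.22274422  0.085     ] -0.17313467425851647 0.05251265580333421
[[ 1.722e-01  9.851e-01  0.000e+00]
 [ 9.851e-01 -1.722e-01 -2.000e-04]
 [-1.000e-04  0.000e+00 -1.000e+00]] tool y yaw -0.17307834196513616
```

Request:
{"name": "jog_arm", "arguments": {
  "plan": [
    {"offset": [-0.023, 0.14, 0.1], "twist": [0, 0, 0.0016], "fingers": 0.45},
    {"offset": [-0.023, 0.14, 0.3], "twist": [0, 0, 0.0016], "fingers": 0.45},
    {"offset": [-0.023, 0.14, 0.45], "twist": [0, 0, 0.0016], "fingers": 0.45},
    {"offset": [-0.023, 0.14, 0.55], "twist": [0, 0, 0.0016], "fingers": 0.45},
    {"offset": [-0.023, 0.14, 0.65], "twist": [0, 0, 0.0016], "fingers": 0.45},
    {"offset": [-0.023, 0.14, 0.75], "twist": [0, 0, 0.0016], "fingers": 0.45},
    {"offset": [-0.023, 0.14, 0.82], "twist": [0, 0, 0.0016], "fingers": 0.45},
    {"offset": [-0.023, 0.14, 0.873], "twist": [0, 0, 0.0016], "fingers": 0.45},
    {"offset": [-0.023, 0.14, 0.873], "twist": [0, 0, 0.0016], "fingers": 0.45}
  ]
}}

```text
clock: 4.28
position: [0.5595, -0.216, 0.1123]
ee_rot: [-2.414, -2.01, 0.001]
force: [0.0, -0.2, -0.0]
width: 0.727
gripper_force: 0.0
```

Run:
```python
from h import *
print(observe()["position"])
im=save("wrist","w2.png")
```

```text
[ 0.55952557 -0.21601567  0.11228844]
```

View pics/w2.png

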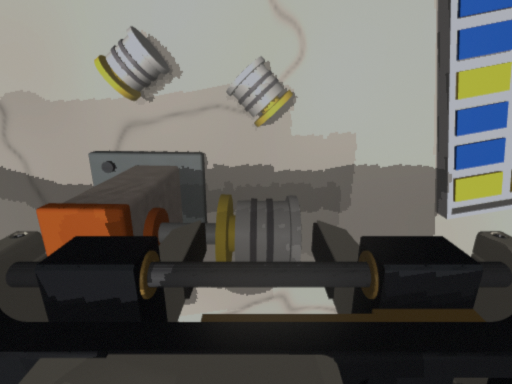

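The left finger sits between the disc and the ring (column 205 against 218), the right finger is past the flange (312 against 300), so the grasp is centred. Closing gently.

Request:
{"name": "jog_arm", "arguments": {
  "newtons": 25,
  "plan": [
    {"offset": [0, 0, 0], "twist": [0, 0, 0], "fingers": 0.2},
    {"offset": [0, 0, 0], "twist": [0, 0, 0], "fingers": 0.1},
    {"offset": [0, 0, 0], "twist": [0, 0, 0], "fingers": -0.2},
    {"offset": [0, 0, 0], "twist": [0, 0, 0], "fingers": -0.2},
    {"offset": [0, 0, 0], "twist": [0, 0, 0], "fingers": -0.2},
    {"offset": [0, 0, 0], "twist": [0, 0, 0], "fingers": -0.2}
  ]
}}

```text
clock: 5.08
position: [0.5614, -0.2164, 0.1135]
ee_rot: [2.412, 2.009, 0.003]
force: [5.6, -1.0, 0.0]
width: 0.484
gripper_force: 25.0
```

Request:
{"name": "jog_arm", "arguments": {
  "plan": [
    {"offset": [0, 0.02, 0], "twist": [0, 0, 0], "fingers": -0.2},
    {"offset": [0, 0.04, 0], "twist": [0, 0, 0], "fingers": -0.2},
    {"offset": [0, 0.06, 0], "twist": [0, 0, 0], "fingers": -0.2}
  ]
}}

```text
clock: 5.45
position: [0.5666, -0.2175, 0.113]
ee_rot: [-2.412, -2.008, 0.005]
force: [-6.9, 1.0, 10.0]
width: 0.481
gripper_force: 25.0
```

Request:
{"name": "jog_arm", "arguments": {
  "plan": [
    {"offset": [0, 0.02, -0.006], "twist": [0, 0, 0], "fingers": -0.2},
    {"offset": [0, 0.05, -0.006], "twist": [0, 0, 0], "fingers": -0.2},
    {"offset": [0, 0.08, -0.006], "twist": [0, 0, 0], "fingers": -0.2}
  ]
}}

```text
clock: 5.82
position: [0.5805, -0.2199, 0.1134]
ee_rot: [-2.414, -2.01, 0.0]
force: [0.1, -0.5, -2.0]
width: 0.479
gripper_force: 25.0
```

Request:
{"name": "jog_arm", "arguments": {
  "plan": [
    {"offset": [0, 0.06, 0], "twist": [0, 0, 0], "fingers": -0.2},
    {"offset": [0, 0.12, 0], "twist": [0, 0, 0], "fingers": -0.2},
    {"offset": [0, 0.18, 0], "twist": [0, 0, 0], "fingers": -0.2},
    {"offset": [0, 0.24, 0], "twist": [0, 0, 0], "fingers": -0.2},
    {"offset": [0, 0.3, 0], "twist": [0, 0, 0], "fingers": -0.2},
    {"offset": [0, 0.36, 0], "twist": [0, 0, 0], "fingers": -0.2},
    {"offset": [0, 0.42, 0], "twist": [0, 0, 0], "fingers": -0.2},
    {"offset": [0, 0.42, -0.2], "twist": [0, 0, 0], "fingers": -0.2},
    {"offset": [0, 0.42, -0.5], "twist": [0, 0, 0], "fingers": -0.2},
    {"offset": [0, 0.42, -0.8], "twist": [0, 0, 0], "fingers": -0.2},
    {"offset": [0, 0.42, -0.98], "twist": [0, 0, 0], "fingers": -0.2},
    {"offset": [0, 0.42, -0.98], "twist": [0, 0, 0], "fingers": -0.2}
  ]
}}

```text
clock: 7.32
position: [0.6438, -0.2314, 0.2633]
ee_rot: [2.411, 2.008, 0.004]
force: [1.1, 0.3, -2.9]
width: 0.487
gripper_force: 25.0
```

Request:
{"name": "jog_arm", "arguments": {
  "plan": [
    {"offset": [0.25, -0.14, 0], "twist": [0, 0, 0], "fingers": -0.2},
    {"offset": [0.5, -0.28, 0], "twist": [0, 0, 0], "fingers": -0.2},
    {"offset": [0.75, -0.42, 0], "twist": [0, 0, 0], "fingers": -0.2},
    {"offset": [1, -0.57, 0], "twist": [0, 0, 0], "fingers": -0.2}
  ]
}}

```text
clock: 7.82
position: [0.5843, -0.0671, 0.259]
ee_rot: [-2.413, -2.01, 0.002]
force: [0.2, -0.1, -1.5]
width: 0.484
gripper_force: 25.0
```

Request:
{"name": "jog_arm", "arguments": {
  "plan": [
    {"offset": [0.25, -0.14, 0], "twist": [0, 0, 0], "fingers": -0.2},
    {"offset": [0.5, -0.28, 0], "twist": [0, 0, 0], "fingers": -0.2},
    {"offset": [0.75, -0.42, 0], "twist": [0, 0, 0], "fingers": -0.2},
    {"offset": [0.97, -0.57, 0], "twist": [0, 0, 0], "fingers": -0.2},
    {"offset": [0.97, -0.57, 0], "twist": [0, 0, 0], "fingers": -0.2},
    {"offset": [0.97, -0.57, 0], "twist": [0, 0, 0], "fingers": -0.2}
  ]
}}

```text
clock: 8.57
position: [0.5275, 0.0895, 0.2597]
ee_rot: [-2.414, -2.01, 0.002]
force: [0.1, -1.3, -1.6]
width: 0.482
gripper_force: 25.0
```

Run:
```python
from h import *
s=observe();print(s["position"],s["ee_rot"]);M=R.from_rotvec(s["ee_rot"]).as_matrix();print(M.round(4))
im=save("wrist","w3.png");cv2.imwrite("pics/w3b.png",cv2.resize(cv2.imread("pics/w3.png"),(800,600),interpolation=cv2.INTER_CUBIC))
for t in("blue_stand_port","filter_center","filter_ring"):
    for r in landmark_of(t,"wrist")[:3]:
        rc=np.array(r["at"])*[384,512]; print(t,round(r["conf"],2),rc.round(1),onz("wrist",rc,.085).round(4))
```

```text
[0.52753256 0.08953391 0.25968289] [-2.41405213 -2.01013866  0.00246905]
[[ 1.811e-01  9.835e-01 -1.300e-03]
 [ 9.835e-01 -1.811e-01 -8.000e-04]
 [-1.100e-03 -1.200e-03 -1.000e+00]]
blue_stand_port 0.6 [103.3 173. ] [0.4507 0.1831 0.085 ]
blue_stand_port 0.15 [231.8 274.3] [0.5331 0.012  0.085 ]
filter_center 0.84 [231.4 260.9] [0.5169 0.0156 0.085 ]
filter_center 0.61 [275.9 255.7] [ 0.4985 -0.0465  0.085 ]
filter_center 0.5 [286.8 308.1] [ 0.564  -0.0758  0.085 ]
filter_ring 0.79 [232.5 217.5] [0.4633 0.0241 0.085 ]
filter_ring 0.46 [282.9 241.7] [ 0.4783 -0.0536  0.085 ]
```

View pics/w3b.png

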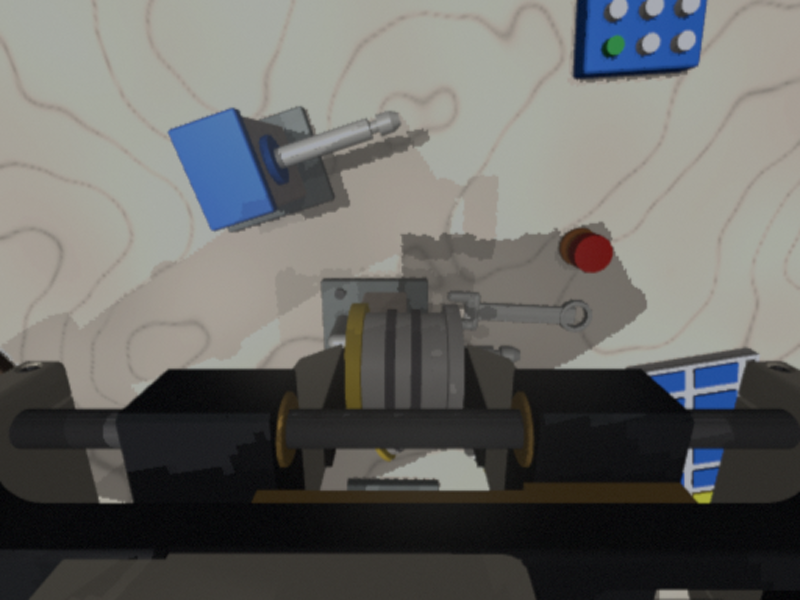

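The blue stand shows at upper left: cap centred near (222,170), tube from (280,158) to its tip (398,120) in the enlarged picture. So the tube is turned about 17° from the tool's present y. The filter is gripped squarely.

Run:
```python
from h import *
def P(x,y,z): return onz("wrist",((y+.5)*.64-.5,(x+.5)*.64-.5),z)
yaw=lambda a,b:np.arctan2(b[1]-a[1],b[0]-a[0])
TL,TR,BR,BL=[P(*q,.124) for q in((170,130),(238,108),(275,212),(212,230))]
print("cap",(TL+TR+BR+BL)/4,yaw(TL,TR),yaw(BL,BR),yaw(BL,TL)-np.pi/2,yaw(BR,TR)-np.pi/2,np.linalg.norm(TR-TL),np.linalg.norm(TL-BL))
a,b,t=P(280,158,.085),P(372,128,.085),P(399,120,.085);print("tube",a,b,t,yaw(a,b),yaw(a,t))
# refine tube: segment bright tube pixels in w3, midline on perpendicular profile
g=cv2.cvtColor(cv2.imread("pics/w3.png"),cv2.COLOR_BGR2GRAY).astype(float)
A=np.array([158,280])*.64;B=np.array([128,372])*.64;d=(B-A)/np.linalg.norm(B-A);n=np.array([-d[1],d[0]])
from scipy.ndimage import map_coordinates as mc
pts=[]
for s in np.arange(6,56,4):
    c=A+d*s;u=np.arange(-11,11.01,.5);p=mc(g,(c[:,None]+n[:,None]*u),order=1);gr=np.abs(np.gradient(p))
    print(s,p[::2].round().astype(int))
```

```text
cap [0.43252555 0.18103041 0.124     ] 0.09750096795999147 0.08507419959948156 0.09694296139953651 0.08126071292234571 0.04363603913379075 0.06212250586005899
tube [0.45783379 0.18457732 0.085     ] [0.52443122 0.19195886 0.085     ] [0.5433989  0.19357472 0.085     ] 0.11038762970702216 0.1047675775310349
6 [ 64  64  65  65  66  77  97 115 128 138 150 162 166 166 160 151 141 127
 102  78  69  68  68]
10 [ 59  60  60  61  63  75  97 115 128 137 142 161 166 166 161 152 142 128
 101  76  67  67  67]
14 [ 69  70  70  69  70  79  97 114 128 138 152 163 166 166 162 153 143 130
 105  85  78  77  78]
18 [ 65  71  73  72  72  79  96 115 128 138 152 162 166 166 162 152 142 130
 109  86  80  79  80]
22 [ 60  62  66  72  72  77  96 115 127 138 148 161 166 166 162 153 144 131
 109  85  80  91 108]
26 [ 79  81  86  96  94  79  92 112 128 137 144 159 166 167 163 154 144 132
 119 119 120 116 114]
30 [ 81  83  88  91  85  78  86 102 117 130 150 163 167 166 164 154 146 135
 130 151 163 165 166]
34 [ 79  80 106 130 118  92  89 100 113 125 143 161 167 167 164 154 145 135
 126 149 162 164 165]
38 [ 85  96 130 146 135  96  89 100 113 121 137 158 167 167 163 155 146 135
 128 141 160 164 165]
42 [ 87 105 136 147 135  97  88 101 114 122 132 149 164 167 165 156 146 136
 131 145 161 165 166]
46 [ 85  90 117 140 131 101  90 100 112 121 132 148 163 167 166 156 147 137
 129 149 162 166 166]
50 [ 85  91 123 142 133 102  91 101 112 121 132 147 162 165 159 154 147 138
 128 148 163 166 167]
54 [ 86  99 135 150 140 100  90 101 113 121 131 148 162 164 156 144 138 135
 130 139 161 166 167]
```

Request:
{"name": "jog_arm", "arguments": {
  "plan": [
    {"offset": [0.3, 0.1, 0], "twist": [0, 0, -0.02], "fingers": -0.2},
    {"offset": [0.6, 0.2, 0], "twist": [0, 0, -0.0452], "fingers": -0.2},
    {"offset": [0.803, 0.28, 0], "twist": [0, 0, -0.0452], "fingers": -0.2},
    {"offset": [0.803, 0.28, 0.2], "twist": [0, 0, -0.0452], "fingers": -0.2},
    {"offset": [0.803, 0.28, 0.45], "twist": [0, 0, -0.0452], "fingers": -0.2},
    {"offset": [0.803, 0.28, 0.7], "twist": [0, 0, -0.0452], "fingers": -0.2},
    {"offset": [0.803, 0.28, 0.88], "twist": [0, 0, -0.0452], "fingers": -0.2},
    {"offset": [0.803, 0.28, 0.98], "twist": [0, 0, -0.0452], "fingers": -0.2},
    {"offset": [0.803, 0.28, 0.98], "twist": [0, 0, -0.0452], "fingers": -0.2},
    {"offset": [0.803, 0.28, 0.98], "twist": [0, 0, -0.0452], "fingers": -0.2}
  ]
}}

```text
clock: 10.02
position: [0.5916, 0.2014, 0.1148]
ee_rot: [2.105, 2.331, 0.003]
force: [0.3, 0.2, -1.3]
width: 0.485
gripper_force: 25.0
```

Run:
```python
from h import *
s=observe();print(s["position"],s["force"]);M=R.from_rotvec(s["ee_rot"]).as_matrix();print(M.round(4))
save("wrist","w4.png");im=cv2.imread("pics/w4.png");cv2.imwrite("pics/w4b.png",cv2.resize(im[100:300],(800,312),interpolation=cv2.INTER_CUBIC))
print("tube tip expected px",proj("wrist",[.5433,.1944,.085]),"foot",proj("wrist",[.4578,.1854,.085]))
```

```text
[0.5915908  0.2013902  0.11481165] [ 0.26513233  0.19514687 -1.25278683]
[[-1.015e-01  9.948e-01  1.600e-03]
 [ 9.948e-01  1.015e-01  7.000e-04]
 [ 5.000e-04  1.700e-03 -1.000e+00]]
tube tip expected px [230.25480591 186.40759117] foot [230.74051572  58.56129244]
```

View pics/w4b.png

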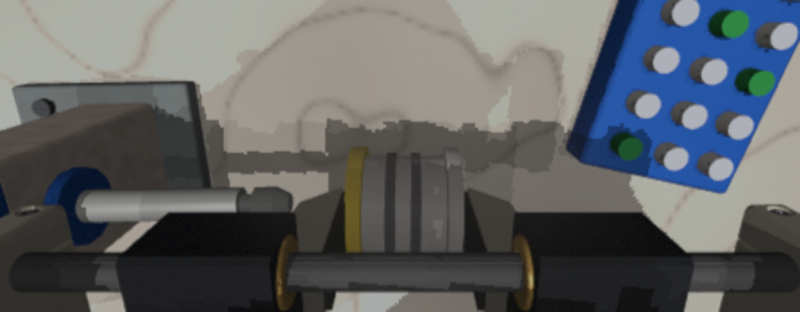

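The tube tip is at (186,228) in the full frame, about 2 px above the prediction, and the tube is turned slightly more than the tool. I'll measure the silhouette edges of the tube and the filter to get their relative offset.

Run:
```python
from h import *
from scipy.optimize import brentq
im=cv2.imread("pics/w4.png");g=cv2.cvtColor(im,cv2.COLOR_BGR2GRAY).astype(int)
for c in(60,80,100,120,140,150,160,175): print("tube",c,g[216:246,c])
for c in(224,228,240,288,292): print("filt",c,im[188:204,c,0])
f,cx,cy,p,M=cam("wrist");print(p)
s=observe();T=R.from_rotvec(s["ee_rot"]).as_matrix();tc=s["position"]
print("cam in tool",T.T@(p-tc),(T.T@M).round(3))
```

```text
tube 60 [ 20  18  15  19  23  36  62  80  92 104 114 120 128 131 137 143 150 154
 157 154 148 142 136 129 122 105  66  26  20  19]
tube 80 [ 52  53  53  53  53  54  70  86  98 107 117 123 129 133 140 148 156 159
 161 155 146 141 134 127 117  97  58  53  53  54]
tube 100 [ 50  51  51  51  51  53  71  84  94 103 109 116 119 125 134 143 149 151
 149 140 131 126 120 115 105  94  89  45  17  12]
tube 120 [ 55  55  56  55  55  62  75  87  97 105 112 116 121 128 140 151 156 157
 149 123  54  17  13  11  13  15  13  14   9  11]
tube 140 [ 78  77  78  72  59  68  81  90  99 107 113 119 124 133 148 158 161 160
 146 121  55  22  14  15  17  11  16  17  16  14]
tube 150 [144 143 142 128  80  71  81  92  99 106 109 113 115 114 125 133 135 137
 137 114  52  21  17  18  17  17  14  16  16  14]
tube 160 [142 143 142 143 142 143 140 129  92  65  65  70  69  73  75  76  75  73
  70  60  34  21  20  20  20  19  17  17  18  18]
tube 175 [142 141 134 107  62  59  62  64  66  66  67  66  69  68  69  68  68  68
  68  59  35  27  23  23  22  23  21  22  21  21]
filt 224 [75 77 75 74 74 73 67 57 50 45 44 42 40 41 41 41]
filt 228 [74 74 74 73 73 67 45 39 40 40 40 40 40 40 40 40]
filt 240 [74 75 75 75 75 75 74 73 72 72 70 67 64 66 70 73]
filt 288 [ 78  78  77  77  76  76  72  66  73  80  88  93  96  99 103 105]
filt 292 [ 78  77  77  77  77  76  73  69  71  76  83  87  91  94  97 100]
[0.58289373 0.28144358 0.25615919]
cam in tool [ 0.08053601 -0.00027918 -0.14111751] [[ 0.    -0.955 -0.297]
 [ 1.    -0.     0.   ]
 [-0.    -0.297  0.955]]
```

Request:
{"name": "jog_arm", "arguments": {
  "plan": [
    {"offset": [0.0093, 0, 0.008], "twist": [0, 0, -0.0027], "fingers": -0.2},
    {"offset": [0.0093, 0, 0.008], "twist": [0, 0, -0.0027], "fingers": -0.2}
  ]
}}

```text
clock: 10.32
position: [0.5908, 0.2028, 0.1129]
ee_rot: [2.084, 2.35, 0.001]
force: [-0.4, 0.4, -2.0]
width: 0.485
gripper_force: 25.0
```

Request:
{"name": "jog_arm", "arguments": {
  "plan": [
    {"offset": [0, -0.05, 0], "twist": [0, 0, 0], "fingers": -0.2},
    {"offset": [0, -0.1, 0], "twist": [0, 0, 0], "fingers": -0.2},
    {"offset": [0, -0.14, 0], "twist": [0, 0, 0], "fingers": -0.2},
    {"offset": [0, -0.16, 0], "twist": [0, 0, 0], "fingers": -0.2},
    {"offset": [0, -0.18, 0], "twist": [0, 0, 0], "fingers": -0.2},
    {"offset": [0, -0.2, 0], "twist": [0, 0, 0], "fingers": -0.2},
    {"offset": [0, -0.21, 0], "twist": [0, 0, 0], "fingers": -0.2}
  ]
}}

```text
clock: 11.2
position: [0.5594, 0.1989, 0.1125]
ee_rot: [2.085, 2.349, 0.001]
force: [0.6, 0.4, -1.7]
width: 0.484
gripper_force: 25.0
```

Request:
{"name": "jog_arm", "arguments": {
  "plan": [
    {"offset": [0, -0.015, 0], "twist": [0, 0, 0], "fingers": -0.2},
    {"offset": [0, -0.03, 0], "twist": [0, 0, 0], "fingers": -0.2},
    {"offset": [0, -0.045, 0], "twist": [0, 0, 0], "fingers": -0.2},
    {"offset": [0, -0.06, 0], "twist": [0, 0, 0], "fingers": -0.2}
  ]
}}

```text
clock: 11.7
position: [0.5515, 0.1983, 0.1131]
ee_rot: [2.085, 2.349, 0.004]
force: [3.5, 2.7, 3.5]
width: 0.485
gripper_force: 25.0
```

Request:
{"name": "jog_arm", "arguments": {
  "plan": [
    {"offset": [0, -0.015, 0], "twist": [0, 0, 0], "fingers": -0.2},
    {"offset": [0, -0.03, 0], "twist": [0, 0, 0], "fingers": -0.2},
    {"offset": [0, -0.045, 0], "twist": [0, 0, 0], "fingers": -0.2}
  ]
}}

```text
clock: 12.08
position: [0.5445, 0.1978, 0.1132]
ee_rot: [2.085, 2.349, 0.004]
force: [3.5, 2.9, 4.8]
width: 0.479
gripper_force: 25.0
```

Request:
{"name": "jog_arm", "arguments": {
  "plan": [
    {"offset": [0.005, -0.015, -0.004], "twist": [0, 0, 0], "fingers": -0.2},
    {"offset": [0.005, -0.03, -0.004], "twist": [0, 0, 0], "fingers": -0.2},
    {"offset": [0.005, -0.04, -0.004], "twist": [0, 0, 0], "fingers": -0.2},
    {"offset": [0.005, -0.045, -0.004], "twist": [0, 0, 0], "fingers": -0.2}
  ]
}}

```text
clock: 12.58
position: [0.5371, 0.197, 0.1132]
ee_rot: [2.085, 2.35, 0.001]
force: [3.4, 3.5, 3.4]
width: 0.487
gripper_force: 25.0
```

Request:
{"name": "jog_arm", "arguments": {
  "plan": [
    {"offset": [0.006, -0.005, -0.003], "twist": [0, 0, 0], "fingers": -0.2},
    {"offset": [0.006, -0.01, -0.003], "twist": [0, 0, 0], "fingers": -0.2},
    {"offset": [0.006, -0.015, -0.003], "twist": [0, 0, 0], "fingers": -0.2},
    {"offset": [0.006, -0.02, -0.003], "twist": [0, 0, 0], "fingers": -0.2}
  ]
}}

```text
clock: 13.08
position: [0.5336, 0.1969, 0.1133]
ee_rot: [-2.086, -2.349, 0.002]
force: [1.7, -0.2, 0.7]
width: 0.486
gripper_force: 25.0
```

Request:
{"name": "jog_arm", "arguments": {
  "plan": [
    {"offset": [0, -0.004, 0], "twist": [0, 0, 0], "fingers": -0.2},
    {"offset": [0, -0.008, 0], "twist": [0, 0, 0], "fingers": -0.2}
  ]
}}

```text
clock: 13.32
position: [0.5324, 0.1969, 0.1133]
ee_rot: [-2.086, -2.349, 0.001]
force: [3.4, -0.6, 0.5]
width: 0.484
gripper_force: 25.0
```

Request:
{"name": "jog_arm", "arguments": {
  "plan": [
    {"offset": [0, -0.004, 0], "twist": [0, 0, 0], "fingers": -0.2},
    {"offset": [0, -0.008, 0], "twist": [0, 0, 0], "fingers": -0.2}
  ]
}}

```text
clock: 13.58
position: [0.5323, 0.1969, 0.1135]
ee_rot: [2.085, 2.349, 0.002]
force: [7.2, 1.1, -4.7]
width: 0.485
gripper_force: 25.0
```

Request:
{"name": "jog_arm", "arguments": {
  "plan": [
    {"offset": [0, -0.004, 0], "twist": [0, 0, 0], "fingers": -0.2},
    {"offset": [0, -0.008, 0], "twist": [0, 0, 0], "fingers": -0.2}
  ]
}}

```text
clock: 13.82
position: [0.5321, 0.1969, 0.1136]
ee_rot: [2.085, 2.348, 0.004]
force: [10.6, 1.0, -7.6]
width: 0.485
gripper_force: 25.0
```

Firm stop felt at x = 0.532, close to the predicted 60 mm of travel. Now the steady seating push.

Request:
{"name": "jog_arm", "arguments": {
  "plan": [
    {"offset": [0, -0.004, 0.004], "twist": [0, 0, 0], "fingers": -0.2},
    {"offset": [0, -0.005, 0.004], "twist": [0, 0, 0], "fingers": -0.2},
    {"offset": [0, -0.005, 0.004], "twist": [0, 0, 0], "fingers": -0.2}
  ]
}}

```text
clock: 14.2
position: [0.5321, 0.1969, 0.1135]
ee_rot: [2.085, 2.347, 0.006]
force: [10.4, -0.3, -3.6]
width: 0.49
gripper_force: 25.0
```

Request:
{"name": "jog_arm", "arguments": {
  "plan": [
    {"offset": [0, -0.004, 0], "twist": [0, 0, 0], "fingers": -0.2},
    {"offset": [0, -0.004, 0], "twist": [0, 0, 0], "fingers": -0.2},
    {"offset": [0, -0.004, 0], "twist": [0, 0, 0], "fingers": -0.2},
    {"offset": [0, -0.004, 0], "twist": [0, 0, 0], "fingers": -0.2},
    {"offset": [0, -0.004, 0], "twist": [0, 0, 0], "fingers": -0.2}
  ]
}}

```text
clock: 14.82
position: [0.532, 0.1969, 0.1135]
ee_rot: [2.085, 2.346, 0.007]
force: [12.1, 0.3, -5.4]
width: 0.484
gripper_force: 25.0
```

Request:
{"name": "jog_arm", "arguments": {
  "plan": [
    {"offset": [0, 0, 0], "twist": [0, 0, 0], "fingers": 0.1},
    {"offset": [0, 0, 0], "twist": [0, 0, 0], "fingers": 0.3},
    {"offset": [0, 0, 0], "twist": [0, 0, 0], "fingers": 0.45},
    {"offset": [0, 0, 0], "twist": [0, 0, 0], "fingers": 0.45},
    {"offset": [0, 0, 0], "twist": [0, 0, 0], "fingers": 0.45}
  ]
}}

```text
clock: 15.45
position: [0.5287, 0.1968, 0.1129]
ee_rot: [-2.085, -2.35, 0.001]
force: [0.1, 0.1, -0.6]
width: 0.723
gripper_force: 0.0
```

Request:
{"name": "jog_arm", "arguments": {
  "plan": [
    {"offset": [0, 0.01, 0], "twist": [0, 0, 0], "fingers": 0.45},
    {"offset": [0, 0.01, -0.1], "twist": [0, 0, 0], "fingers": 0.45},
    {"offset": [0, 0.01, -0.3], "twist": [0, 0, 0], "fingers": 0.45},
    {"offset": [0, 0.01, -0.6], "twist": [0, 0, 0], "fingers": 0.45},
    {"offset": [0, 0.01, -0.9], "twist": [0, 0, 0], "fingers": 0.45},
    {"offset": [0, 0.01, -0.9], "twist": [0, 0, 0], "fingers": 0.45}
  ]
}}

```text
clock: 16.2
position: [0.5321, 0.1984, 0.2527]
ee_rot: [2.083, 2.347, 0.011]
force: [1.0, 0.1, -0.3]
width: 0.721
gripper_force: 0.0
```

Run:
```python
from h import *
s=observe();print(s["clock"],s["position"],s["force"])
save("wrist","w5.png");im=cv2.imread("pics/w5.png");cv2.imwrite("pics/w5b.png",cv2.resize(im[110:260,120:340],None,fx=3.6,fy=3.6,interpolation=cv2.INTER_CUBIC))
```

```text
16.2 [0.53209186 0.19840578 0.25272981] [ 1.03773627  0.13585427 -0.25453931]
```

View pics/w5b.png

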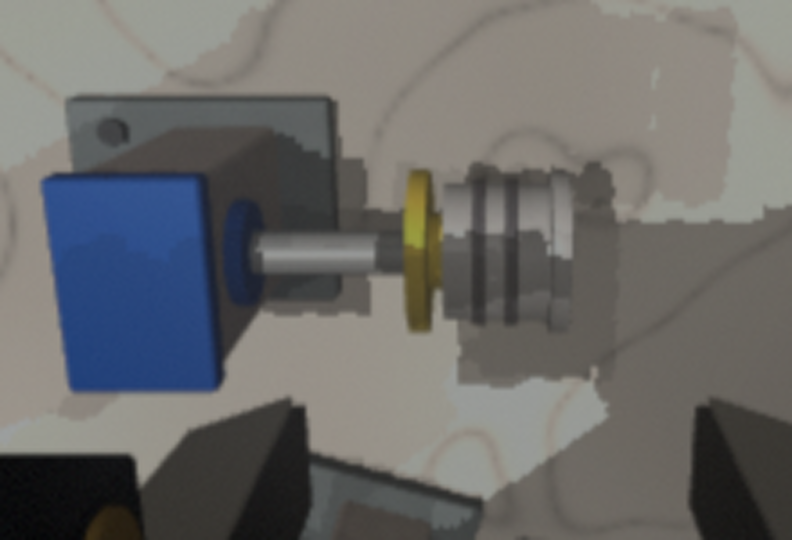

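The filter sits in line on the blue tube. The ring's neck gap (432–443) and the length-to-diameter ratio match the locked look at the start. Handing in.

```bash
python3 -c "
from cell import *
print(sign_off())"
```

```text
the job is handed in; nothing more can be done
None
```

The filter is on the blue stand's tube: I felt the stop, seated it with a steady push of about 12 N, let go, and the last picture shows the ring sprung out. I handed the job in at about 16 s; `sign_off()` gave no verdict.

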